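# Hold the collimation lamp's shutter open

### The arm

A 7-joint arm with a two-finger parallel gripper is mounted at the origin on the work surface. World frame = base frame: x ahead of the robot, y to its left, z up, the work surface at z = 0. Lengths are in m, angles in rad, forces in N, time in s.
With the tool pointing down it reaches from about 0.425 to 0.975 m from the base axis. Payload 16.7 kg.
Tool frame: the origin (TCP) lies between the finger pads; the fingertips stand 11 mm ahead of it and the grasp point (between the pads) lies 8 mm behind it; z points along the fingers, y is the direction in which the jaws open and shut (so a half turn about z gives the same grasp; the last joint's range is limited). The gripper opens to 85 mm and grips with 20 to 120 N. Pads are 22 mm wide; open, the fingers measure 114 mm over their backs; the gripper's body (76 mm by 85 mm) begins 54 mm behind the grasp point. The pads swing forward as they close: fully open they stand 13 mm farther back than shut.
Start: joints at [1.165, 0.426, 0.074, 1.606, -0.034, 1.111, -0.067], TCP at [0.171, -0.653, 0.242] pointing down, gripper open.
Joint ranges: [-2.85, 2.85], [-0.5, 2.14], [-1.23, 1.37], [0.21, 2.46], [-1.02, 4.16], [0.16, 2.05], [-2.73, 2.73]. Speed limits (rad/s): [1.89, 1.89, 2.39, 2.39, 3.01, 3.01, 3.01].

### API

Orientations are given as a rotation vector (axis times angle).
In Python, from plant import arm, effector, eyes gives the robot as it stands. Calls block until the motion is done:
- arm.reach(position, orientation): joint-space move of the TCP to a pose.
- arm.movel(position, frame=None, vel=0.15, f_stop=None): straight line of the TCP; frame=None keeps the orientation; vel is the mean speed in m/s. With f_stop (N) it stops when the force on the tool has changed by that much, and returns True; else False.
- arm.goto_joints(angles): joint-space move.
- effector.open_jaws() and effector.gripper_close(newtons=None): open the fingers fully, or close them until they stop; newtons is the grip in N (None keeps the last).
- arm.hold(seconds).
- arm.inverse_kinematics(position, orientation): joint angles nearest the present ones, or None.
- arm.observe(): the state.
- eyes.read_camera(name): name is "scene" or "top"; returns (picture, depth): 420x560x3 uint8, blue, green, red; 420x560 float32, m along the optical axis (not along the pixel's ray), 0 where there is no reading.
- eyes.camera_params(name): a dict with "intrinsics" (3x3 intrinsics, pixels), "extrinsics" (4x4, takes a point from camera to world coordinates). Camera axes: x right, y down, z forward; pixel columns grow to the right and rows downward; lengths in m; the calibration is good to about 2 mm. A picture is of the moment at which its call begins. camera_params takes no time and is no camera call.
A pose or a line that the arm cannot do raises arm.MotionError and nothing moves.
- arm.sign_off(): hands the job in, once; it reports no verdict.
The state is a dict: "clock": time; "joint_pos": joint angles; "qd": joint speeds; "effort": joint torques, N m; "eef_pos": TCP position; "orientation": TCP orientation; "wrist_force": force on the tool from outside, world axes, zero at the start; "wrist_torque": the same for the moment, N m; "grip_width": opening from 0.0 (shut) to 1.0 (fully open).
Only numpy, scipy, OpenCV 4.12 (cv2) and the standard library are available. Lean on these libraries where they do the work, as an engineer would, in place of code of your own. Each camera call takes 0.05 s, during which the arm holds its last target.

### The job

On the black lamp-shutter unit, first flip the safety catch forward over its hinge until it lies fully open, then pull the T-handled lever that it guarded all the way to its stop, so that the shutter over the red lamp is open. The lever springs back, so finish while still holding it there with the gripper; leave the toggle switch and the optical parts standing around the unit where they are.

Things in the scene. Friction and masses are not known exactly. Their poses are not given: they have to be found in the camera images.
- unit: Lamp-shutter unit, fixed: black housing 190 long (x -100 to 90), 90 wide, 50 tall; behind it a lamp house (x 90 to 160), 80 wide, 68 tall, red lamp on top under a sliding plate that the lever moves. mm. Origin on the shelf; +x from its front (robot side) to its back, +y left, z up. Catch and lever lie in its plane y = 0. Yaw within 0.35 rad of facing the robot.
- catch (a joint): Safety catch: flat aluminium arm 116 mm long, 14 wide, 8 thick, hinged near the unit's front. 0 = shut: level, pointing back (+x), 8 mm above the housing, nose blocking the lever shaft. Grows as it is lifted and flipped forward over the hinge; open stop 2.7 rad, sticking out in front. About 60 g, light friction: falls shut below about 1.2 rad, falls open beyond about 1.7.
- catch_tab (a point): Grip point on the catch's finger tab, a 14 x 14 mm post up from the arm; moves with the catch. 75 along the arm from the hinge line and 28 above it (90 above the shelf when shut); tab top 14 higher than this point. Tab and arm are both 14 wide along unit y: fingers closing along unit y pinch it from above and it can turn between them. The arm's nose reaches 41 beyond.
- catch_hinge (a point): Fixed point on the catch's hinge axis (axis along unit y): unit x = -85 mm, 62 mm above the shelf.
- lever (a joint): Steel T-handled spring lever. 0 = rest (leaning back 0.25 rad to the lamp house); grows as the handle is pulled forward (unit -x, to the robot side); stop at 0.6 rad (leaning 0.35 forward). A spring always returns it: about 4 N at the handle at rest, 8 N at the stop. With the catch shut it moves only about 0.08 rad.
- lever_grip (a point): Centre of the lever's T-handle: level steel bar 22 mm diameter, 40 long along unit y, 135 from the lever's hinge, about 151 above the shelf at rest. Moves with the lever, about 80 mm in a nearly level arc. Shaft below it 12 diameter.
- lever_hinge (a point): Fixed point on the lever's hinge axis (axis along unit y): unit x = +30 mm, 20 mm above the shelf (inside the housing).
- toggle (a joint): Chrome toggle switch of the room lamp, on its own small black box beside the unit; 0 to 0.8 rad, stays where it is left. Not to be touched.
- toggle_tip (a point): Tip of the chrome toggle switch, about 60 mm above the shelf.
- cheshire: Bystander: matte black Cheshire sight tube, a stepped round body 105 tall, up to 42 across, standing upright (mm). Origin: centre of its underside. Leave alone.
- diagonal: Bystander: silver star diagonal, a 46 block with a 32 diameter barrel out of one side (along +x, to 54 from the centre) and a 38 diameter socket on top, 71 tall (mm). Origin: centre of its underside. Leave alone.
- tube_long: Bystander: aluminium extension tube, 51 diameter, 80 tall, standing on end (mm). Origin: centre of its underside. Leave alone.
- tube_short: Bystander: aluminium extension tube, 51 diameter, 50 tall, standing on end (mm). Origin: centre of its underside. Leave alone.
- adapter: Bystander: white nylon focuser adapter, a stepped ring 62 across, 40 tall (mm). Origin: centre of its underside. Leave alone.

How it is judged:
By the outcome, as a careful person would: the job done as asked, in the order asked, and still so for the second after the job is handed in, while the arm keeps its last pose, push and grip.
It also fails if it takes over 48 s, if anything falls off the work surface, if the arm or the gripper's body presses on something with over 40 N, if the wrist force passes 120 N, or if a joint passes its speed limit or range.

## Working session

There is one attempt and no reset: what is moved stays moved. The work goes in short steps, each a Python script; the robot and the scene stay as the last script left them, time stands still between calls to the robot, and variables do not carry over. Pictures are saved under pics/ and viewed, and the job is handed in when it is done.

```bash
ls; mkdir -p pics; python3 - <<'E'
from plant import arm, effector, eyes
import cv2, numpy as np
for n in ("scene","top"):
    p,d=eyes.read_camera(n); cv2.imwrite(f"pics/{n}0.png",p); np.save(f"pics/{n}0.npy",d)
    c=eyes.camera_params(n); print(n,np.round(c["intrinsics"],1).tolist(),np.round(c["extrinsics"],3).tolist())
s=arm.observe(); print({k:np.round(v,3).tolist() for k,v in s.items()})
E
```

```text
pics
scene [[493.1, 0.0, 271.4], [0.0, 493.1, 212.6], [0.0, 0.0, 1.0]] [[-0.641, 0.503, -0.58, 1.063], [0.767, 0.436, -0.47, 0.426], [0.017, -0.746, -0.666, 0.701], [0.0, 0.0, 0.0, 1.0]]
top [[417.1, 0.0, 279.5], [0.0, 417.1, 210.6], [0.0, 0.0, 1.0]] [[0.027, -0.996, 0.086, 0.523], [-1.0, -0.027, -0.001, 0.038], [0.004, -0.086, -0.996, 0.955], [0.0, 0.0, 0.0, 1.0]]
{'clock': 0.1, 'joint_pos': [1.166, 0.427, 0.074, 1.607, -0.034, 1.111, -0.067], 'qd': [0.0, 0.001, 0.001, -0.003, 0.001, 0.0, -0.001], 'effort': [0.01, -95.153, 3.773, -46.44, 0.02, 0.007, -0.0], 'eef_pos': [0.171, -0.653, 0.242], 'orientation': [-3.115, -0.4, 0.0], 'wrist_force': [0.992, -0.478, -0.529], 'wrist_torque': [-0.004, -0.011, -0.009], 'grip_width': 1.004}
```

View pics/scene0.png

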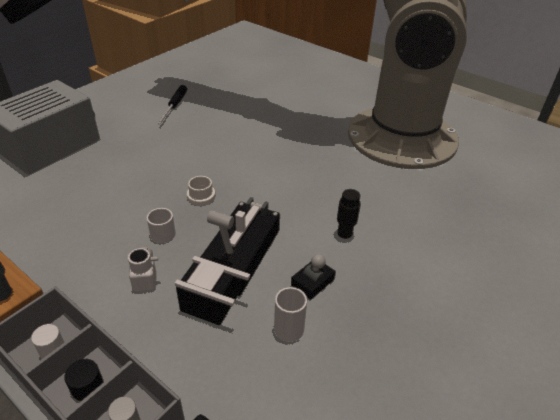

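View pics/top0.png

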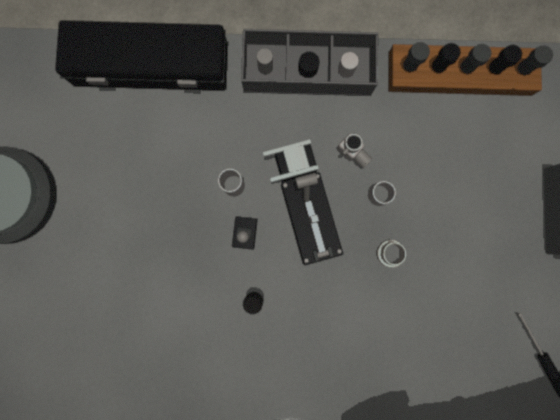

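The top view shows the unit with its front and catch hinge near (322,255), the T-handle near (307,182) and the lamp house near (295,160). The toggle box is at (245,232) and the Cheshire at (253,300). Next I'll measure these from the depth images.

```bash
cat > h.py <<'E'
import numpy as np, cv2
from plant import arm, effector, eyes
def cloud(name,d):
    c=eyes.camera_params(name);K=c["intrinsics"];T=np.array(c["extrinsics"])
    v,u=np.mgrid[:d.shape[0],:d.shape[1]]
    P=np.stack([(u-K[0][2])/K[0][0]*d,(v-K[1][2])/K[1][1]*d,d],-1)
    W=P@T[:3,:3].T+T[:3,3]; W[d<=0]=np.nan
    return W
E
python3 - <<'E'
from h import *
for n,(x0,x1,y0,y1) in {"top":(220,420,130,320),"scene":(120,360,160,350)}.items():
    p=cv2.imread(f"pics/{n}0.png"); cv2.imwrite(f"pics/{n}0z.png",cv2.resize(np.clip(p[y0:y1,x0:x1].astype(float)*1.5,0,255).astype(np.uint8),None,fx=3,fy=3,interpolation=cv2.INTER_CUBIC))
W=cloud("top",np.load("pics/top0.npy")); S=cloud("scene",np.load("pics/scene0.npy"))
def comp(W,box,lo,hi):
    x0,x1,y0,y1=box; w=W[y0:y1,x0:x1].reshape(-1,3); return w[(w[:,2]>lo)&(w[:,2]<hi)]
unit=comp(W,(255,345,135,270),.04,.06)
print("shelf z",np.nanmedian(W[300:350,300:350,2]))
r=cv2.minAreaRect((unit[:,:2]*1000).astype(np.float32)); print("housing rect",r,len(unit))
lh=comp(W,(255,345,135,185),.06,.08); print("lamphouse",cv2.minAreaRect((lh[:,:2]*1000).astype(np.float32)))
hd=comp(W,(255,345,135,270),.145,.175); print("handle",hd.mean(0),hd.min(0),hd.max(0),len(hd))
h2=comp(S,(120,360,160,350),.14,.175);print("handle scene",h2.mean(0),h2.min(0),h2.max(0),len(h2))
tb=comp(W,(255,345,135,270),.093,.12); print("tab",tb.mean(0),tb.min(0),tb.max(0),len(tb))
for nm,b in dict(cheshire=(235,270,280,320),toggle=(228,262,210,255),tube_l=(212,248,165,200),diag=(335,375,130,170),tube_s=(365,400,175,212),adap=(370,410,235,272)).items():
    w=comp(W,b,.015,.2); print(nm,np.round(w.mean(0),3),np.round(w.min(0),3),np.round(w.max(0),3))
E
```

```text
shelf z -0.0004812681273432817
housing rect ((625.0980224609375, -58.08036804199219), (247.74171447753906, 162.17213439941406), 16.080976486206055) 2853
lamphouse ((718.1795654296875, -17.502883911132812), (68.32173156738281, 177.49716186523438), 17.245349884033203)
handle [ 0.65227555 -0.01231289  0.15859844] [ 0.63770835 -0.03369393  0.14773605] [0.66720707 0.00903992 0.16367528] 236
handle scene [ 0.65547113 -0.01045774  0.15702943] [ 0.63753448 -0.03455483  0.14189569] [0.66679038 0.00790617 0.16473708] 336
tab [ 0.60245617 -0.02792455  0.10443543] [ 0.5752139  -0.04198936  0.09419318] [ 0.64385547 -0.01104468  0.1172104 ] 76
cheshire [0.409 0.087 0.095] [0.386 0.068 0.039] [0.426 0.107 0.108]
toggle [0.552 0.114 0.031] [0.516 0.089 0.016] [0.589 0.142 0.065]
tube_l [0.662 0.146 0.058] [0.636 0.12  0.015] [0.687 0.17  0.084]
diag [ 0.741 -0.124  0.051] [ 0.707 -0.168  0.016] [ 0.781 -0.09   0.075]
tube_s [ 0.649 -0.191  0.039] [ 0.623 -0.215  0.016] [ 0.673 -0.164  0.053]
adap [ 0.516 -0.215  0.031] [ 0.487 -0.24   0.015] [ 0.545 -0.188  0.042]
```

```bash
ls pics
```

```text
scene0.npy
scene0.png
scene0z.png
top0.npy
top0.png
top0z.png
```

View pics/top0z.png

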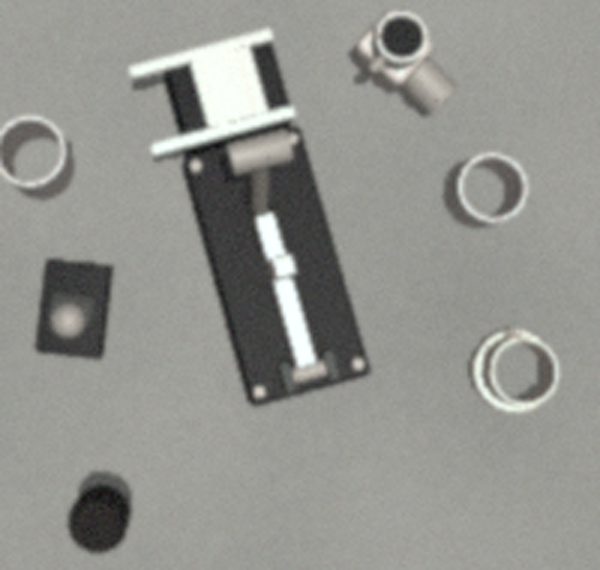

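View pics/scene0z.png

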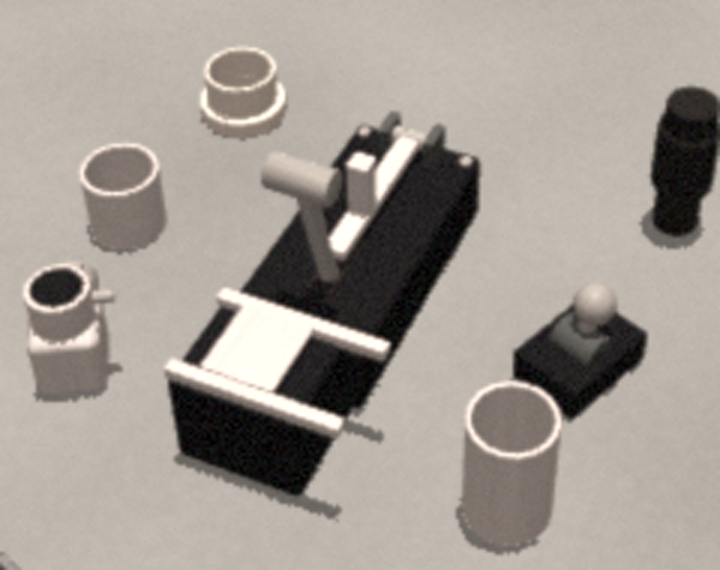

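```bash
python3 - <<'E'
from h import *
W=cloud("top",np.load("pics/top0.npy")); S=cloud("scene",np.load("pics/scene0.npy"))
c=eyes.camera_params("top");K=np.array(c["intrinsics"]);T=np.array(c["extrinsics"])
def ray(u,v,z):
    r=T[:3,:3]@np.linalg.inv(K)@[u,v,1]; return T[:3,3]+r*(z-T[2,3])/r[2]
Z=lambda x,y:(220+x/3-1/3,130+y/3-1/3)
FL=ray(*Z(253,404),.05);FR=ray(*Z(369,373),.05);LB=ray(*Z(186,165),.05);RB=ray(*Z(303,140),.05)
print(FL,FR,LB,RB, np.linalg.norm(FL-FR))
print("yaw",[np.arctan2(*(b-a)[[1,0]]) for a,b in((FL,LB),(FR,RB))], np.arctan2((FL-FR)[1],(FL-FR)[0])-np.pi/2)
# model fit of housing+lamphouse tops on the two clouds
from scipy.optimize import minimize
def pts(Wc):
    w=Wc.reshape(-1,3); m=(abs(w[:,0]-.62)<.16)&(w[:,1]>-.11)&(w[:,1]<.07)&(abs(w[:,2]-.05)<.006); return w[m]
for nm,Wc in(("top",W),("scene",S)):
    w=pts(Wc)
    best=None
    def cost(p):
        x,y,t=p;dx,dy=w[:,0]-x,w[:,1]-y
        a=np.cos(t)*dx+np.sin(t)*dy;b=-np.sin(t)*dx+np.cos(t)*dy
        ex=np.maximum(np.maximum(-.1-a,a-.16),0);ey=np.maximum(abs(b)-.045,0)
        return np.mean(np.minimum(np.hypot(ex,ey),.02))*1e3+ .0*0
    for y0 in(-.04,-.03): 
        r=minimize(cost,[.6,y0,.26],method="Nelder-Mead",options=dict(xatol=1e-5,fatol=1e-7,maxiter=4000)); print(nm,r.x,r.fun)
for nm,Wc in(("top",W),("scene",S)):
  t=.26;w=Wc.reshape(-1,3);m=(abs(w[:,0]-.60)<.06)&(abs(w[:,1]+.02)<.05)
  w=w[m]
  for lo,hi in((.098,.112),(.06,.072)):
    q=w[(w[:,2]>lo)&(w[:,2]<hi)]; print(nm,lo,len(q),np.round(np.median(q,0),4),np.round(q.min(0),3),np.round(q.max(0),3))
    if lo<.07:
        l=cv2.fitLine(q[:,:2].astype(np.float32),cv2.DIST_HUBER,0,.01,.01).ravel();print("line",l,np.arctan(l[1]/l[0]))
E
```

```text
[ 0.48665119 -0.0185971   0.05      ] [ 0.51104718 -0.10161162  0.05      ] [0.65847409 0.03411113 0.05      ] [ 0.67927754 -0.05094496  0.05      ] 0.0865249956848918
yaw [np.float64(0.29764616746497374), np.float64(0.29253376669521325)] 0.2858291981041148
top [ 0.58716506 -0.0331877   0.29892279] 0.23579785281042467
top [ 0.58633037 -0.03344492  0.29892281] 0.23579785661625052
scene [ 0.59214018 -0.03237088  0.30105969] 0.9010375069097099
scene [ 0.59215322 -0.03237896  0.30085496] 0.9010377075961862
top 0.098 64 [ 0.5855 -0.0317  0.1042] [ 0.575 -0.042  0.099] [ 0.642 -0.011  0.111]
top 0.06 233 [ 0.5757 -0.0344  0.0655] [ 0.541 -0.053  0.06 ] [ 0.63  -0.014  0.071]
line [ 0.95332706  0.30193952  0.58293515 -0.03405356] 0.3067265
scene 0.098 91 [ 0.5869 -0.0305  0.1044] [ 0.574 -0.043  0.098] [ 0.648 -0.011  0.112]
scene 0.06 249 [ 0.5932 -0.0303  0.067 ] [ 0.54  -0.054  0.06 ] [ 0.637 -0.015  0.072]
line [ 0.95591235  0.2936522   0.58742774 -0.03104839] 0.29804525
```

```bash
cat >> h.py <<'E'
from scipy.spatial.transform import Rotation as Ro
YAW=.295; O=np.array([.5945,-.0300,0])
U=Ro.from_euler("z",YAW)
def pose(g,tilt=0.,extra=0.):
    """grasp point g in unit frame (m) -> TCP pos, rotvec"""
    R=U*Ro.from_euler("y",-tilt)*Ro.from_euler("z",extra)*Ro.from_euler("x",np.pi)
    return O+U.apply(g)+.008*R.apply([0,0,1]), R.as_rotvec()
def catch(th): a=th+np.arctan2(28,75); r=np.hypot(.075,.028); return np.array([-.085+r*np.cos(a),0,.062+r*np.sin(a)])
def lev(q): f=.25-q; return np.array([.03+.135*np.sin(f),0,.02+.135*np.cos(f)])
def st():
    s=arm.observe(); print("t %.2f"%s["clock"],"eef",np.round(s["eef_pos"],4),"F",np.round(s["wrist_force"],1),"w %.3f"%s["grip_width"]); return s
def pic(tag,boxes={"top":(220,420,130,320),"scene":(120,360,160,350)}):
    for n,(x0,x1,y0,y1) in boxes.items():
        p,d=eyes.read_camera(n); np.save(f"pics/{n}{tag}.npy",d)
        cv2.imwrite(f"pics/{n}{tag}.png",cv2.resize(np.clip(p[y0:y1,x0:x1].astype(float)*1.5,0,255).astype(np.uint8),None,fx=3,fy=3,interpolation=cv2.INTER_CUBIC))
E
python3 - <<'E'
from h import *
for th in np.linspace(0,2.7,10): print("%.2f"%th,np.round(pose(catch(th),.15*th)[0],3), np.round(arm.inverse_kinematics(*pose(catch(th),.15*th)),2) if arm.inverse_kinematics(*pose(catch(th),.15*th)) is not None else None)
for e in(np.pi/2,-np.pi/2):
  for q in(0,.6):
    j=arm.inverse_kinematics(*pose(lev(q),0,e)); print(e,q,None if j is None else np.round(j,2))
up=pose(catch(0)+[0,0,.14]); arm.reach(*up); st()
a=pose(catch(0)); print(arm.movel(a[0],a[1],vel=.12,f_stop=8)); st()
pic(1)
E
```

```text
0.00 [ 0.585 -0.033  0.082] [ 0.23  0.5  -0.36  1.92  0.24  0.77 -1.54]
0.30 [ 0.574 -0.036  0.103] [ 0.27  0.44 -0.39  1.96  0.23  0.74 -1.52]
0.60 [ 0.558 -0.041  0.119] [ 0.32  0.38 -0.41  2.02  0.2   0.7  -1.49]
0.90 [ 0.538 -0.047  0.13 ] [ 0.36  0.32 -0.43  2.08  0.16  0.65 -1.44]
1.20 [ 0.516 -0.054  0.134] [ 0.41  0.27 -0.45  2.15  0.12  0.58 -1.38]
1.50 [ 0.493 -0.061  0.131] [ 0.46  0.23 -0.47  2.22  0.07  0.5  -1.31]
1.80 [ 0.473 -0.067  0.121] [ 0.5   0.2  -0.47  2.29 -0.    0.41 -1.22]
2.10 [ 0.456 -0.072  0.105] [ 0.51  0.2  -0.44  2.36 -0.1   0.31 -1.09]
2.40 [ 0.445 -0.075  0.085] [ 0.52  0.23 -0.42  2.42 -0.29  0.19 -0.87]
2.70 [ 0.44  -0.077  0.061] None
1.5707963267948966 0 [ 0.39  0.57 -0.65  1.71  0.4   1.   -0.11]
1.5707963267948966 0.6 [ 0.43  0.45 -0.61  1.89  0.32  0.9  -0.04]
-1.5707963267948966 0 [-0.83  0.86  1.2   1.78 -0.88  1.16 -2.18]
-1.5707963267948966 0.6 [-0.88  0.74  1.21  1.96 -0.82  1.05 -2.14]
t 2.73 eef [ 0.585  -0.0339  0.222 ] F [ 0.4 -0.7  0.4] w 0.999
False
t 4.05 eef [ 0.5854 -0.0329  0.0827] F [-0.6  0.3 -0.1] w 0.999
```

View pics/scene1.png

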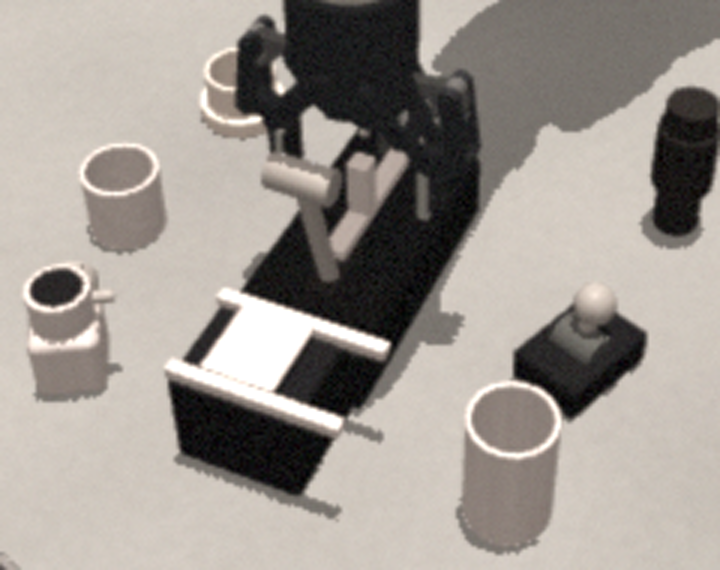

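View pics/top1.png

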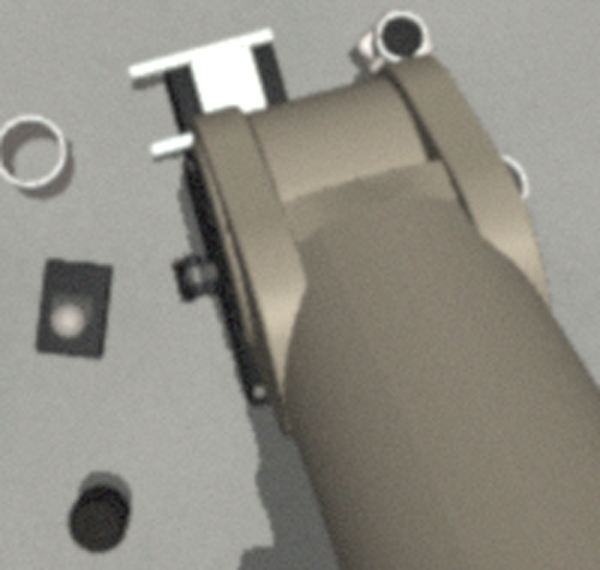

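The scene view shows the open fingers straddling the tab, which is at (360,180) in the zoom with the left finger near (423,195). I'll close and flip the catch.

```bash
python3 - <<'E'
from h import *
effector.gripper_close(25); s=st()
if .08<s["grip_width"]<.25:
    for th in np.linspace(0,2.0,11)[1:]:
        p=pose(catch(th),.15*th)
        if arm.movel(p[0],p[1],vel=.1,f_stop=20): print("stopped",th); break
        s=st()
    pic(2)
E
```

```text
t 4.80 eef [ 0.5851 -0.0332  0.0821] F [ 0.7 -3.2  1.2] w 0.162
t 5.11 eef [ 0.5784 -0.0353  0.0967] F [ 1.2 -3.5  2. ] w 0.161
t 5.42 eef [ 0.5697 -0.0379  0.1092] F [ 2.2 -4.7  3.5] w 0.157
t 5.72 eef [ 0.5585 -0.0413  0.1196] F [ 2.9 -6.3  4.1] w 0.158
t 6.03 eef [ 0.5457 -0.0453  0.1275] F [ 3.2 -5.6  5. ] w 0.159
t 6.34 eef [ 0.5315 -0.0496  0.1326] F [ 2.7 -6.3  6.8] w 0.159
t 6.65 eef [ 0.5165 -0.0542  0.1345] F [ 2.4 -6.2  8.3] w 0.163
t 6.96 eef [ 0.5014 -0.0589  0.1331] F [ 1.1 -7.   7.9] w 0.157
t 7.27 eef [ 0.4867 -0.0634  0.1283] F [ 0.5 -8.4  5. ] w 0.162
t 7.58 eef [ 0.4732 -0.0674  0.1207] F [ 1.5 -9.8  2.9] w 0.157
t 7.88 eef [ 0.4617 -0.071   0.1105] F [  1.9 -10.8   0.8] w 0.156
```

View pics/scene2.png

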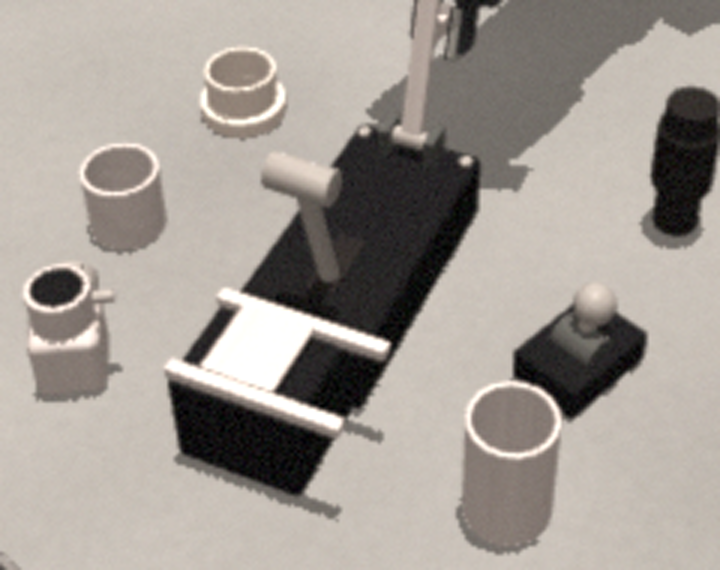

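The catch is past its balance point (arm upright and leaning forward at zoom (420,70)). I'll release it and retreat upward so it falls to its stop.

```bash
python3 - <<'E'
from h import *
effector.open_jaws(); st()
p=pose(catch(2.0)+[-.005,0,.13],.1); arm.movel(p[0],p[1],vel=.2); st()
p=pose(lev(0)+[0,0,.10],0,np.pi/2); arm.reach(*p); st()
pic(3,{"scene":(120,360,120,310)})
E
```

```text
t 8.68 eef [ 0.4612 -0.0704  0.1109] F [-0.3 -0.8  1.3] w 0.997
t 9.47 eef [ 0.4544 -0.0724  0.2397] F [-0.3 -1.1  0. ] w 1.001
t 10.60 eef [ 0.6544 -0.0118  0.2421] F [0.2 0.1 0.6] w 1.000
```

View pics/scene3.png

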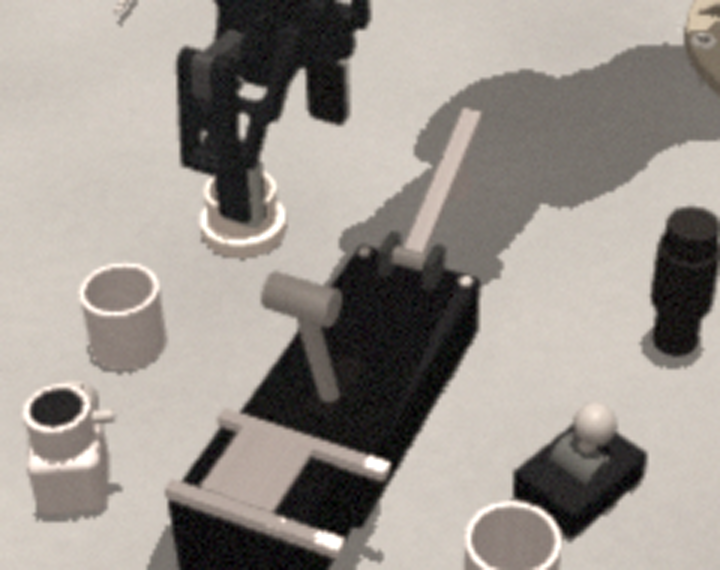

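The catch now sticks out in front (nose at zoom (470,112)) and the gripper hovers above the T-handle at (300,300). I'll check the catch angle from depth and grip the handle.

```bash
python3 - <<'E'
from h import *
S=cloud("scene",np.load("pics/scene3.npy")).reshape(-1,3)
L=U.inv().apply(np.nan_to_num(S-O,nan=9))
m=(L[:,0]>-.21)&(L[:,0]<-.11)&(abs(L[:,1])<.012)&(L[:,2]>.055)&(L[:,2]<.2)
q=L[m]; l=np.polyfit(q[:,0],q[:,2],1); print("catch angle",np.pi+np.arctan(l[0]),len(q),q.min(0),q.max(0))
p=pose(lev(0),0,np.pi/2); print(arm.movel(p[0],p[1],vel=.12,f_stop=8)); st()
effector.gripper_close(60); st(); pic(4,{"scene":(120,360,120,310)})
E
```

```text
catch angle 2.8104161439057096 361 [-0.19262637 -0.01030592  0.05648933] [-0.11121467  0.00508819  0.1165545 ]
False
t 11.63 eef [ 0.6556 -0.0114  0.1436] F [-0.5 -0.2  0.3] w 0.997
t 12.25 eef [ 0.652  -0.0127  0.143 ] F [-27.8  -6.2  23.8] w 0.237
```

View pics/scene4.png

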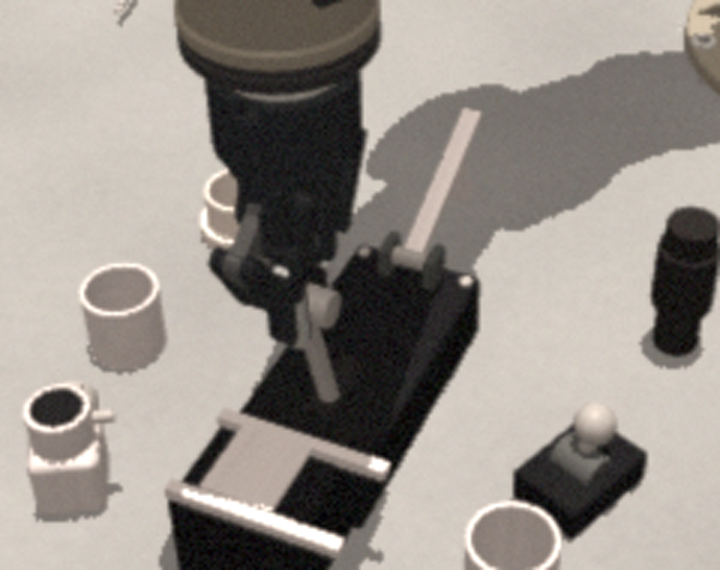

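The gripper is on the T-handle (zoom (320,305)), which sits about 4 mm further forward than modelled. I'll offset for that, then pull along the arc in steps while watching the force.

```bash
python3 - <<'E'
from h import *
off=np.array([-.004,0,0])
def go(q,fs=25,v=.06):
    p=pose(lev(q)+off,0,np.pi/2); r=arm.movel(p[0],p[1],vel=v,f_stop=fs); s=st(); print("  q %.2f"%q,r,"unit F",np.round(U.inv().apply(s["wrist_force"]),1)); return r
for q in (.06,.15,.25,.35,.45,.53):
    if go(q,35): break
pic(5,{"scene":(120,360,120,310)})
E
```

```text
t 12.51 eef [ 0.6486 -0.0137  0.1444] F [4.1 1.3 2.2] w 0.238
  q 0.06 True unit F [4.3 0.  2.2]
```

View pics/scene5.png

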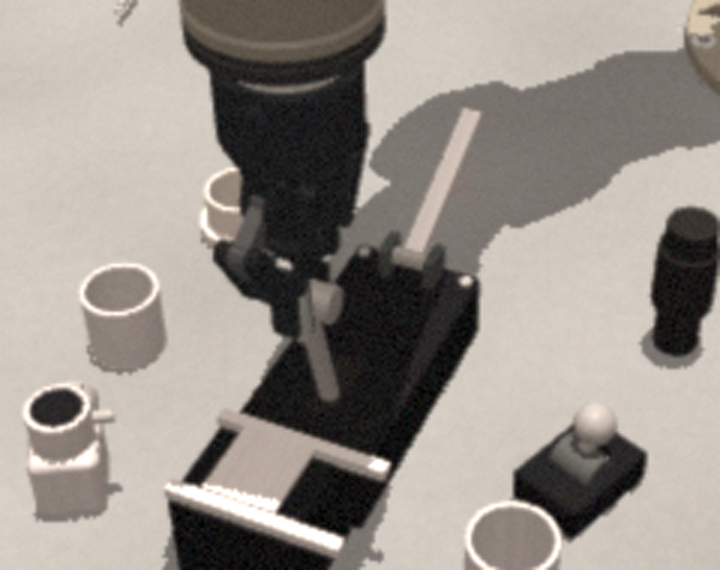

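The stop came from the preload relaxing: the force is now the expected 4 N spring. I'll continue the pull.

```bash
python3 - <<'E'
from h import *
off=np.array([-.004,0,0])
def go(q,fs=25,v=.06):
    p=pose(lev(q)+off,0,np.pi/2); r=arm.movel(p[0],p[1],vel=v,f_stop=fs); s=st(); print("  q %.2f"%q,r,"unit F",np.round(U.inv().apply(s["wrist_force"]),1)); return r
for q in (.06,.15,.25,.35,.45,.53):
    if go(q,20): break
pic(6,{"scene":(120,360,120,310)})
E
```

```text
t 12.81 eef [ 0.6453 -0.0146  0.1452] F [8.5 1.2 1.4] w 0.232
  q 0.06 False unit F [ 8.5 -1.3  1.4]
t 13.16 eef [ 0.6349 -0.0179  0.1478] F [10.8  1.8  5.4] w 0.236
  q 0.15 False unit F [10.9 -1.4  5.4]
t 13.53 eef [ 0.6229 -0.0216  0.1497] F [ 9.9  1.5 18.7] w 0.238
  q 0.25 False unit F [ 9.9 -1.5 18.7]
t 13.91 eef [ 0.6094 -0.0258  0.1483] F [ 8.9  1.  14.7] w 0.237
  q 0.35 False unit F [ 8.8 -1.6 14.7]
t 14.28 eef [ 0.5959 -0.0299  0.1455] F [9.2 0.  5.7] w 0.237
  q 0.45 False unit F [ 8.8 -2.7  5.7]
t 14.62 eef [ 0.5856 -0.0331  0.1429] F [ 6.3 -0.2 10.7] w 0.240
  q 0.53 False unit F [ 5.9 -2.  10.7]
```

View pics/scene6.png

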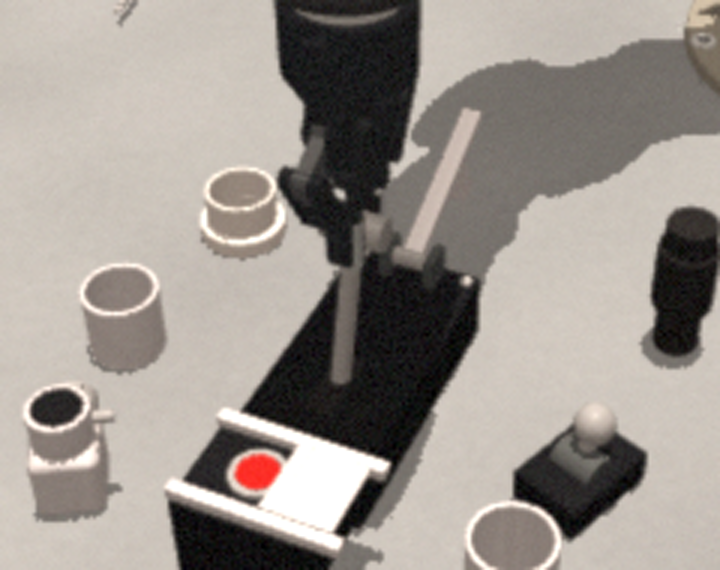

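The red lamp at zoom (258,473) is uncovered. I'll continue in small steps until the stop shows in the force.

```bash
python3 - <<'E'
from h import *
off=np.array([-.004,0,0])
for q in np.arange(.56,.70,.02):
    p=pose(lev(q)+off,0,np.pi/2); r=arm.movel(p[0],p[1],vel=.03,f_stop=25); s=st(); f=U.inv().apply(s["wrist_force"])
    print("  q %.2f"%q,r,"cmd-eef unit",np.round(U.inv().apply(p[0]-s["eef_pos"])*1e3,1),"F",np.round(f,1))
    if r or f[0]>22: break
arm.hold(.5); s=st(); print(np.round(U.inv().apply(s["wrist_force"]),1), U.inv().apply(s["eef_pos"]-O))
pic(7,{"scene":(120,360,120,310)})
E
```

```text
t 14.95 eef [ 0.583  -0.0339  0.1422] F [11.1  1.8  9.1] w 0.239
  q 0.56 False cmd-eef unit [-3.1  0.3 -1.6] F [11.1 -1.5  9.1]
t 15.20 eef [ 0.5813 -0.0344  0.1417] F [14.6  1.5 10.8] w 0.234
  q 0.58 False cmd-eef unit [-3.9  0.4 -1.9] F [14.4 -2.8 10.8]
t 15.45 eef [ 0.5785 -0.0352  0.1411] F [ 7.2  0.6 19.3] w 0.235
  q 0.60 False cmd-eef unit [-3.5  0.3 -2.3] F [ 7.1 -1.5 19.3]
t 15.70 eef [ 0.5761 -0.0359  0.14  ] F [ 8.1  1.1 16.3] w 0.234
  q 0.62 False cmd-eef unit [-3.5  0.3 -2.1] F [ 8.  -1.3 16.3]
t 15.95 eef [ 0.5745 -0.0364  0.1394] F [11.7  3.2 18. ] w 0.235
  q 0.64 False cmd-eef unit [-4.4  0.3 -2.5] F [12.2 -0.3 18. ]
t 16.20 eef [ 0.5739 -0.0365  0.1392] F [19.7  4.1 18.9] w 0.235
  q 0.66 False cmd-eef unit [-6.2  0.3 -3.4] F [20.  -1.8 18.9]
t 16.45 eef [ 0.5735 -0.0366  0.1391] F [27.8  6.7 20.8] w 0.236
  q 0.68 False cmd-eef unit [-8.3  0.3 -4.4] F [28.6 -1.7 20.8]
t 16.95 eef [ 0.5736 -0.0366  0.1391] F [28.2  6.1 21.4] w 0.238
[28.7 -2.3 21.4] [-0.02193321 -0.00027229  0.13909094]
```

View pics/scene7.png

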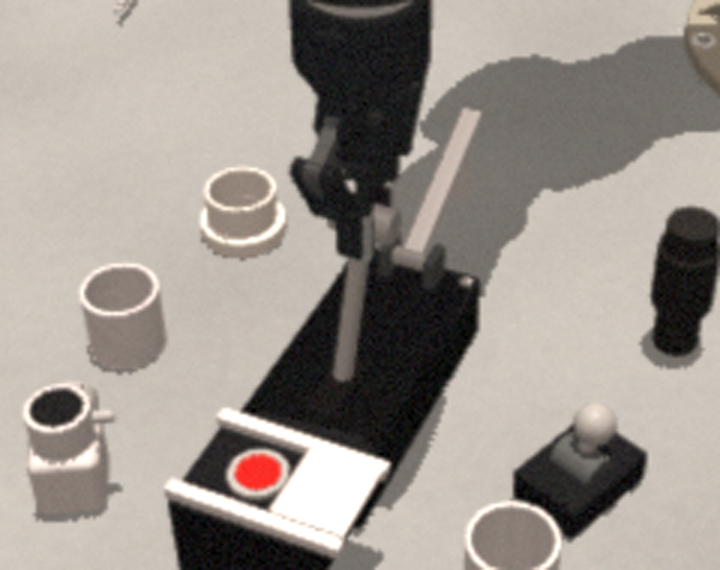

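The TCP stopped advancing while the force climbed from 8 to 28 N, so the lever is on its stop. I'll ease the push slightly, staying on the stop, and compare the bystanders and catch with the first pictures.

```bash
python3 - <<'E'
from h import *
p=pose(lev(.67)+[-.004,0,.0015],0,np.pi/2); arm.movel(p[0],p[1],vel=.03); arm.hold(.5)
s=st(); print(np.round(U.inv().apply(s["wrist_force"]),1),U.inv().apply(s["eef_pos"]-O))
pic(8)
S0=cloud("scene",np.load("pics/scene0.npy"));S=cloud("scene",np.load("pics/scene8.npy"))
W0=cloud("top",np.load("pics/top0.npy"));W=cloud("top",np.load("pics/top8.npy"))
for nm,(x,y,r) in dict(cheshire=(.409,.087,.035),toggle=(.552,.114,.045),tube_l=(.662,.146,.035),diag=(.741,-.124,.06),tube_s=(.649,-.191,.035),adap=(.516,-.215,.04)).items():
    o=[]
    for A in(S0,S,W0,W):
        w=A.reshape(-1,3); m=(np.hypot(w[:,0]-x,w[:,1]-y)<r)&(w[:,2]>.015)&(w[:,2]<.115); o.append((np.round(w[m].mean(0),3).tolist(),int(m.sum())))
    print(nm,*o)
E
```

```text
t 17.75 eef [ 0.5734 -0.0366  0.1396] F [31.5  5.7  2.7] w 0.237
[31.8 -3.7  2.7] [-0.02210568 -0.0002155   0.13958089]
cheshire ([0.413, 0.092, 0.073], 831) ([0.413, 0.092, 0.073], 831) ([0.409, 0.087, 0.095], 360) ([0.409, 0.087, 0.095], 361)
toggle ([0.558, 0.118, 0.032], 1005) ([0.558, 0.118, 0.032], 1004) ([0.552, 0.114, 0.031], 704) ([0.552, 0.114, 0.031], 698)
tube_l ([0.663, 0.146, 0.054], 1384) ([0.663, 0.146, 0.054], 1381) ([0.662, 0.146, 0.058], 335) ([0.662, 0.146, 0.058], 332)
diag ([0.755, -0.111, 0.051], 994) ([0.755, -0.111, 0.051], 989) ([0.741, -0.124, 0.051], 662) ([0.749, -0.113, 0.059], 427)
tube_s ([0.648, -0.19, 0.036], 682) ([0.648, -0.19, 0.036], 690) ([0.649, -0.191, 0.039], 266) ([nan, nan, nan], 0)
adap ([0.516, -0.216, 0.029], 495) ([0.516, -0.215, 0.029], 500) ([0.516, -0.215, 0.031], 244) ([nan, nan, nan], 0)<stdin>:10: RuntimeWarning: Mean of empty slice.
  ret = um.true_divide(
```

View pics/scene8.png

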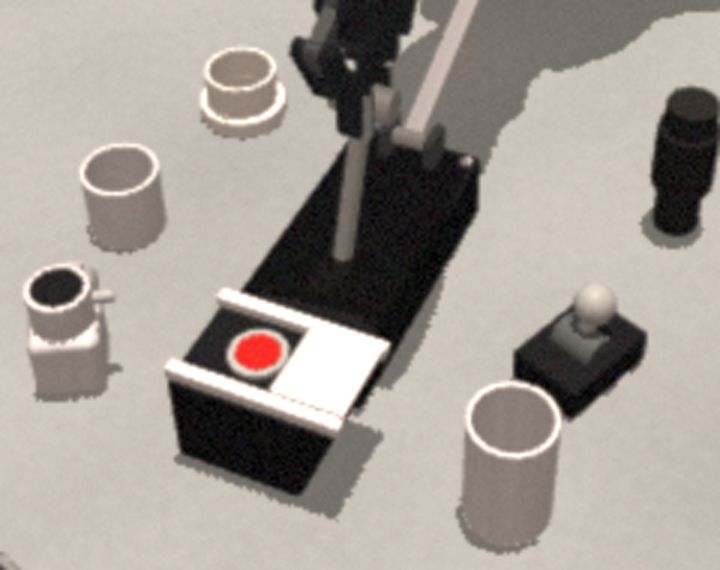

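```bash
python3 - <<'E'
from h import *
p=pose(lev(.67)+[-.0018,0,.0015],0,np.pi/2); arm.movel(p[0],p[1],vel=.03); arm.hold(.6)
s=st(); f=U.inv().apply(s["wrist_force"]); print(np.round(f,1),U.inv().apply(s["eef_pos"]-O))
if f[0]>15: arm.sign_off(); print("signed off")
E
```

```text
t 18.70 eef [ 0.5738 -0.0366  0.1395] F [18.2  3.  15.4] w 0.236
[18.3 -2.4 15.4] [-0.02170095 -0.00025425  0.13954187]
the job is handed in; nothing more can be done
signed off
```

The catch is flipped open and the lever is held against its stop with the red lamp uncovered. I handed the job in at 18.7 s on the robot's clock (limit 48 s).

- **Catch:** I pinched the tab and swung it to about 2.0 rad. I then let go, and it fell forward by itself and sticks out in front of the unit. My line fit to the depth points gave 2.81 rad, which disagrees with the 2.7 rad stop. I think the hanging tab skewed that fit. The measured nose position, about 193 mm in front of the origin and 116 mm up, does match 2.7 rad.
- **Lever:** I gripped the T-handle with 60 N. It sat about 4 mm further forward than I had worked out, so gripping it briefly loaded the arm to about 37 N at the wrist. I corrected the path and pulled until the TCP stopped moving while the pull rose from 8 to 28 N. I then eased back to about 18 N, against a spring pull of about 8 N, so it is still pressed on the stop. The last picture, taken just before easing, shows the red lamp fully uncovered. The TCP moved only 0.4 mm in the easing.
- **Other parts:** The scene camera shows the toggle and all five optical parts within 1 mm of where they started. The top camera could not confirm this for the short tube, the adapter and part of the diagonal, because the arm was in the way.

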